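# Click the batch counter on to its set peg

### The job

The batch counter on the desk has been pegged for the next engraving run. With a fingertip, lightly flick the toothed edge of its thumbwheel, which sticks out at the front, click by click clockwise (seen from above; the front teeth go to the left as you face the counter) until the black hand on top points straight at the tall peg, and do not run past that peg. Only push the wheel, pick nothing up, do not press hard on the counter, and leave the things lying round it where they are.

Things in the scene. Friction and masses are not known exactly. Their poses are not given: they have to be found in the camera images.
- counter: batch counter, fixed to the desk: grey housing with an aluminium top plate, 136 mm wide (y), x from -30 to +68 mm, plate top 40 mm above the desk. Origin: on the wheel's upright axis at desk level; x points to the housing's back, away from the operator, y to the operator's left. In front of x = -8 mm the wheel is open but for a round nose of the plate (radius 34 mm) and the base plate (to x = -30 mm)
- front_tooth (a point): point fixed to the counter where, at every rest of the wheel, the outer part of one tooth stands: at the very front, 52 mm from the axis, 22 mm above the desk; axes as the counter. The black wheel has eight radial teeth 45 degrees apart, 6 mm thick with 8 mm round ends, from radius 36 to 58 mm, 14 to 30 mm above the desk; nothing but the desk lies below the front tooth ends
- front_gap (a point): point fixed to the counter in the middle of the gap (about 33 mm wide) just to the right (-y) of the front tooth, 52 mm from the axis, 22 mm above the desk; axes as the counter. A fingertip let down here and moved to the counter's +y, past the front, pushes the front tooth on, clockwise
- thumbwheel (a joint): turn of the wheel in rad, growing clockwise from above. 0: hand to the counter's +y (left); it rests every 0.785 rad: 1.571 hand to the back, 3.142 right. Starts at 0; stops at -0.35 and 4.25. A sprung detent, 1 to 4 N at a tooth end: a tooth pushed well over half a click (0.39 rad) makes the wheel jump to the next rest, less and it springs back. Damped, does not coast
- pivot (a point): the axis of wheel and hand at the height of the hand (44.5 mm above the desk). The black hand is fixed to the wheel: x points along the hand to its tip, z up; it turns with the wheel
- pointer_tip (a point): tip of the black hand, 46 mm from its pivot, 44.5 mm above the desk
- tall_peg: the set peg: a plain steel pin, 8 mm thick, 30 mm tall, standing fixed on the top plate 52 mm from the pivot, at the back (the hand meets it at joint value 1.571), back right (2.356) or right (3.142). The other two of these places hold short pegs, 8 mm tall, which mean nothing. Origin: centre of its underside, 40 mm above the desk
- v_block: loose grey steel V-block, 40 x 40 x 30 mm, left of the counter; leave alone. Origin: centre of its underside
- oil_bottle: loose little oil bottle with a red spout, 41 mm wide, 118 mm tall, behind the counter; leave alone. Origin: centre of its underside
- hex_key: loose hexagon key lying right of the counter, 24 x 72 x 4 mm; leave alone. Origin: centre of its underside
- marker: loose black and white marker pen lying in front of the counter, 135 mm long, 17 mm thick; leave alone. Origin: centre of its underside
- yellow_screwdriver: loose screwdriver with a yellow handle, 135 mm long, 21 mm thick, left of the V-block; leave alone. Origin: centre of its underside
Not all that is in view belongs to the job. What is shaped like the counter but pink is not meant.

How it is judged:
By the outcome, as a careful person would: the job done as asked, in the order asked, and still so for the second after the job is handed in, with the robot touching nothing.
It also fails if it takes over 48 s, if anything falls off the work surface, if the arm or the gripper's body presses on something with over 40 N, if the wrist force passes 120 N, or if a joint passes its speed limit or range.

### The arm

A 6-joint arm with a two-finger parallel gripper is mounted at the origin on a cart in front of the work surface, level with it; the furniture and walls round the work are solid. World frame = base frame: x ahead of the robot, y to its left, z up, the work surface at z = 0. Lengths are in m, angles in degrees, forces in N, time in s.
With the tool pointing down it reaches from about 0.4 to 0.825 m from the base axis. Payload 7 kg.
Tool frame: the origin (TCP) lies between the finger pads; the fingertips stand ctrl.nose_length ahead of it and the grasp point (between the pads) lies 2 mm behind it (ctrl.nose_length is the distance from the TCP to the fingertips, in m); z points along the fingers, y is the line along which they close (so a half turn about z gives the same grasp; the last joint's range is limited). The gripper opens to 88 mm and grips with 3 to 60 N. Pads are 19 mm wide; open, the fingers measure 130 mm over their backs; the gripper's body (78 mm by 193 mm) begins 47 mm behind the grasp point.
Start: joints at [-55.113, 20.546, 0.682, 0, -70.136, -16.507], TCP at [0.213, -0.641, 0.206] pointing down, gripper open.
Joint ranges: [-176.03, 176.03], [-82.01, 121.73], [-58.28, 71.71], [-173.87, 95.51], [-174.79, -0.11], [-173.66, 173.66]. Speed limits (degrees/s): [136.94, 136.94, 172.46, 180, 180, 180].

### API

Orientations are given as [roll, pitch, yaw] about the fixed x, y, z axes, in that order (R = Rz(yaw) Ry(pitch) Rx(roll)).
In Python, from plant import ctrl gives the robot as it stands.
- The arm moves only by the tool apply_moves, never from a script. Its argument "commands" is a list of rows, each a list of 3 entries, a list of its own where there are three numbers: the shift along the world's x, y, z in cm, then the turn about the world's z in rad, then the closure, from 0 (fully open) to 1 (shut). In form: [[[x, y, z], turn, jaw], ...]. A call has 1 to 20 rows; each row is the pose to reach, as a shift and turn from the pose commanded when the call began; what a row does not reach only later rows make up. A row lasts 1/12 s, in which the tool goes at most 41.7 mm and 7.16 degrees, less where a joint would pass 70% of its speed; a pose out of reach is approached as far as the arm can. A call with a gripper value outside its range is refused whole. The fingers move at their own pace and stop on an object; the grip force is fixed at half the most. Time passes only in rows, so rows that repeat a pose let the fingers close. It gives the time, the measured TCP pose, the force, the opening and the grip force at its end, in the units of the state.
- ctrl.get_obs(): the state, without advancing time (a new reading comes with each control period).
- ctrl.snapshot(name): name is "side" or "top"; returns a dict with "img" (420x560x3 uint8, red, green, blue), "fx", "fy", "cx", "cy" (pixels), "T" (4x4, takes a point from camera to world coordinates). Camera axes: x right, y up, looking along -z (the intrinsics and any distortion apply to the point x, -y, -z); pixel columns grow to the right and rows downward; lengths in m; the calibration is good to about 2 mm. A picture is of the moment at which its call begins. There is no depth.
- ctrl.close_job(): hands the job in; it is judged then, once.
Trained networks look in a picture, given as the dict that the camera call returned (one of the last four; its "shot" number tells which), for a name from the list of things; names that differ only in an ending like _2 or _b are one class to them, and where a whole thing is asked for, a point or a joint stands for the part that bears it (a point fixed in the world has none). Each returns a list of dicts, best first, with "score" (0 to 1); they miss things now and then, are a little off and sometimes report something else, mostly with a low value. They report only what shows in the picture. A call takes as long as a camera call. They do not tell look-alikes from the thing itself.
- ctrl.search_frame(picture, target): "at" ([column, row] in pixels, amid what is visible of it).
- ctrl.spot_point(picture, target): "at" ([column, row] in pixels: a listed point, or the origin of a listed thing).
The state is a dict: "clock": time; "joint_pos": joint angles; "qvel": joint speeds; "tau": joint torques, N m; "tool_pos": TCP position; "orientation": TCP orientation; "force": force on the tool from outside, world axes, zero at the start; "moment": the same for the moment, N m; "opening": finger opening in m; "gripper_force": force on a finger pad.
Only numpy, scipy, OpenCV 4.12 (cv2) and the standard library are available. Lean on these libraries where they do the work, as an engineer would, in place of code of your own. Each camera call takes 0.05 s, during which the arm holds its last target. There are 200 camera calls.

## Working session

There is one attempt and no reset: what is moved stays moved. The work goes in short steps, Python scripts to look and compute and a tool call to move; the robot and the scene stay as the last step left them, time stands still between calls to the robot, and variables do not carry over. Pictures are saved under pics/ and viewed, at most 10 in all, crops included, and the job is handed in when it is done.

Besides the shell and the picture viewer there is one more tool, called after "Call:" as name(argument=value, ...), one argument or row to a line, values as JSON. apply_moves: Moves the arm, as the interface text tells. Its arguments: {"type":"object","properties":{"commands":{"type":"array"}},"required":["commands"]}

```bash
mkdir -p pics; cat > h.py <<'E'
import numpy as np, cv2
from plant import ctrl
def ray(p,uv):
    d=np.array([(uv[0]-p["cx"])/p["fx"],-(uv[1]-p["cy"])/p["fy"],-1.0]); T=np.array(p["T"])
    return T[:3,3],T[:3,:3]@d
def onz(p,uv,z):
    o,d=ray(p,uv); return o+d*(z-o[2])/d[2]
def proj(p,X):
    T=np.array(p["T"]); c=T[:3,:3].T@(np.asarray(X)-T[:3,3])
    return np.array([p["cx"]+p["fx"]*c[0]/-c[2], p["cy"]-p["fy"]*c[1]/-c[2]])
E
python3 - <<'E'
from h import *
print(ctrl.nose_length)
Z=dict(counter=0,front_tooth=.022,front_gap=.022,pivot=.0445,pointer_tip=.0445,tall_peg=.04,marker=0,v_block=0,hex_key=0)
ims=[]
for n in("top","side"):
    p=ctrl.snapshot(n); ims.append(p["img"]); print(n,[k for k in p if k not in("img",)],p["fx"],np.round(p["T"],3).tolist(),{k:p[k] for k in p if 'dist' in k})
    for k,z in Z.items():
        for r in ctrl.spot_point(p,k)[:3]: print(k,round(r["score"],2),np.round(r["at"]),np.round(onz(p,r["at"],z),4))
    cv2.imwrite(f"pics/{n}0.png",p["img"][...,::-1])
E
```

```text
0.017
top ['fx', 'fy', 'cx', 'cy', 'T', 'shot'] 452.5676531516334 [[-0.005, 0.992, -0.126, 0.407], [-1.0, -0.008, -0.016, 0.075], [-0.017, 0.126, 0.992, 1.142], [0.0, 0.0, 0.0, 1.0]] {}
counter 0.89 [354. 218.] [ 0.5303 -0.081   0.    ]
counter 0.81 [163. 273.] [0.3946 0.4004 0.    ]
counter 0.71 [251. 256.] [0.4356 0.1791 0.    ]
front_tooth 0.81 [153. 290.] [0.3527 0.4174 0.022 ]
front_tooth 0.63 [248. 276.] [0.3865 0.1857 0.022 ]
front_tooth 0.62 [357. 235.] [ 0.4849 -0.0841  0.022 ]
front_gap 0.76 [167. 291.] [0.3509 0.3838 0.022 ]
front_gap 0.72 [255. 277.] [0.3832 0.1673 0.022 ]
front_gap 0.56 [364. 238.] [ 0.4771 -0.1006  0.022 ]
pivot 0.8 [361. 217.] [ 0.5281 -0.0912  0.0445]
pivot 0.69 [156. 274.] [0.3931 0.4047 0.0445]
pivot 0.58 [247. 254.] [0.4388 0.1845 0.0445]
pointer_tip 0.74 [338. 215.] [ 0.5336 -0.0367  0.0445]
pointer_tip 0.7 [139. 271.] [0.4005 0.446  0.0445]
pointer_tip 0.46 [229. 252.] [0.4437 0.2284 0.0445]
marker 0.72 [334. 274.] [ 0.3902 -0.0282  0.    ]
v_block 0.51 [305. 208.] [0.5568 0.0438 0.    ]
side ['fx', 'fy', 'cx', 'cy', 'T', 'shot'] 474.659862878620
[... 336 characters left out ...]
.73 [321. 197.] [ 0.4753 -0.0831  0.022 ]
front_tooth 0.68 [376. 347.] [0.3491 0.4144 0.022 ]
front_gap 0.97 [352. 258.] [0.3909 0.167  0.022 ]
front_gap 0.61 [318. 195.] [ 0.483  -0.0964  0.022 ]
front_gap 0.56 [375. 338.] [0.3506 0.3918 0.022 ]
pivot 0.66 [299. 185.] [ 0.5357 -0.1058  0.0445]
pivot 0.59 [336. 255.] [0.4271 0.189  0.0445]
pointer_tip 0.85 [299. 196.] [ 0.5314 -0.0505  0.0445]
pointer_tip 0.61 [332. 265.] [0.4339 0.2231 0.0445]
tall_peg 0.36 [280. 188.] [ 0.5851 -0.0918  0.04  ]
marker 0.59 [351. 214.] [ 0.394  -0.0423  0.    ]
v_block 0.69 [286. 232.] [0.552  0.0516 0.    ]
v_block 0.67 [318. 179.] [ 0.4897 -0.2226  0.    ]
hex_key 0.54 [317. 178.] [ 0.4937 -0.2253  0.    ]
```

View pics/top0.png

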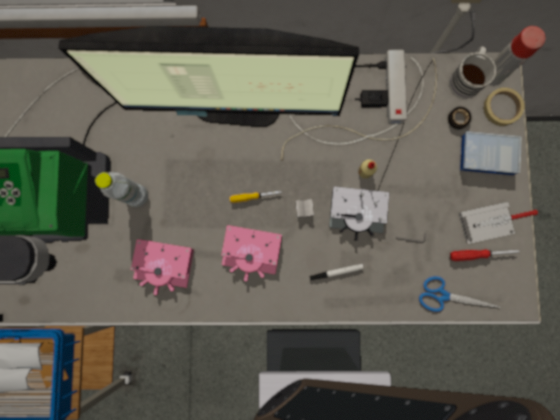

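```bash
python3 -c "
import cv2,numpy as np
a=cv2.imread('pics/top0.png')[175:295,295:425];b=cv2.imread('pics/side0.png')[140:260,245:375]
cv2.imwrite('pics/crop0.png',np.hstack([cv2.resize(a,(400,370),interpolation=2),cv2.resize(b,(400,370),interpolation=2)]))"
```

```text
(no output)
```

View pics/crop0.png

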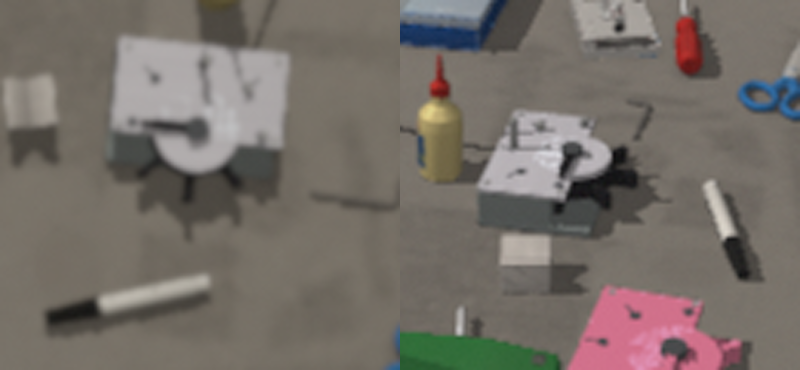

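The top view shows the lookalikes: grey counter at (360,215), and pink ones at (160,265) and (250,252), which are not meant. The grey one matches the description. In the close crop its hand points left. The tall pin appears to be at the back, near side pixel (282,185). Next I fit the pose and overlay the model to check.

```bash
cat >> h.py <<'E'
from scipy.optimize import least_squares
L=dict(counter=(0,0,0),front_tooth=(-.052,0,.022),front_gap=(-.052*np.cos(np.pi/8),-.052*np.sin(np.pi/8),.022),pivot=(0,0,.0445))
def W(q,l):
    c,s=np.cos(q[2]),np.sin(q[2]); l=np.asarray(l,float); return np.array([q[0]+c*l[0]-s*l[1],q[1]+s*l[0]+c*l[1],l[2]])
E
python3 - <<'E'
from h import *
ps={n:ctrl.snapshot(n) for n in("top","side")}
q0=[.53,-.088,-.08]; D=[]
L["pointer_tip"]=(0,.046,.0445)
for n,p in ps.items():
    for k,l in L.items():
        e=proj(p,W(q0,l))
        for r in ctrl.spot_point(p,k):
            if np.hypot(*(np.array(r["at"])-e))<14: D.append((p,l,r["at"],n+k)); break
f=lambda q:np.concatenate([proj(p,W(q,l))-a for p,l,a,_ in D])
s=least_squares(f,q0,loss="soft_l1"); print(s.x)
for d,r in zip(D,f(s.x).reshape(-1,2)): print(d[3],r.round(1))
# plate corners / overlay
out=[]
for n,(r,c) in dict(top=(175,295),side=(140,245)).items():
    p=ps[n]; k=4; im=cv2.resize(p["img"][r:r+110,c:c+100],None,fx=k,fy=k,interpolation=2)[...,::-1].copy()
    P=lambda l:tuple(int(v) for v in ((proj(p,W(s.x,l))-[c,r]+.5)*k))
    for a,b in[((-.008,.068),(.068,.068)),((.068,.068),(.068,-.068)),((.068,-.068),(-.008,-.068))]: cv2.line(im,P((*a,.04)),P((*b,.04)),(0,255,0),1)
    for t in(90,135,180):
        x,y=.052*np.sin(np.radians(t)),.052*np.cos(np.radians(t)); cv2.line(im,P((x,y,.04)),P((x,y,.07)),(0,0,255),1)
    for kk in("front_tooth","front_gap","pivot"): cv2.circle(im,P(L[kk]),2,(255,0,0),-1)
    out.append(im)
cv2.imwrite("pics/ov.png",np.hstack(out))
E
```

```text
[ 0.53161457 -0.08756629 -0.06919727]
topcounter [ 0.1 -0. ]
topfront_gap [-1.  -3.9]
toppivot [ 0.3 -0.7]
toppointer_tip [2.2 0. ]
sidecounter [1.7 1.5]
sidefront_tooth [-2.5 -0.5]
sidefront_gap [0.4 0.9]
sidepivot [0.5 1.7]
sidepointer_tip [ 1.7 -0.4]
```

View pics/ov.png

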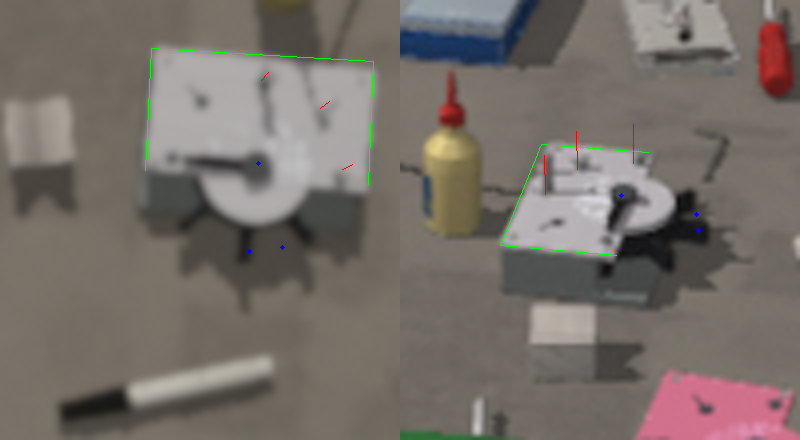

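The overlay fits. The tall peg stands at the back (side crop (548,175)), and the pegs at back right and right are short. That means two clicks, to 1.571. I'll use closed fingers with the closing line radial, so the 19 mm width goes in the gap.

```bash
python3 - <<'E'
from h import *
o=ctrl.get_obs(); print({k:np.round(o[k],4) for k in("clock","tool_pos","orientation","force","opening")})
q=[.5316,-.0876,-.069]; R=cv2.Rodrigues(np.radians([0,0,1]))[0]
from scipy.spatial.transform import Rotation as Ro
y=Ro.from_euler("xyz",o["orientation"],degrees=True).as_matrix()[:,1]
a=np.arctan2(y[1],y[0]); t=(q[2]-a+np.pi/2)%np.pi-np.pi/2; print("turn",t, "or other half")
for n,l in dict(start=(-.064,-.020,.1),end=(-.064,.020,.1)).items():
    w=W(q,l); print(n,w,"shift cm",(w-o["tool_pos"])*100)
E
```

```text
{'clock': np.float64(1.6), 'tool_pos': array([ 0.2128, -0.6406,  0.2059]), 'orientation': array([-1.799961e+02,  1.500000e-03, -1.616199e+02]), 'force': array([ 0.1769, -0.8137, -0.928 ]), 'opening': np.float64(0.0878)}
turn 1.1810036421771128 or other half
start [ 0.46637339 -0.10313991  0.1       ] shift cm [ 25.35318685  53.74251985 -10.58849812]
end [ 0.4691312  -0.06323509  0.1       ] shift cm [ 25.6289679   57.73300163 -10.58849812]
```

Call:
apply_moves(
  commands=[
    [[25.3, 53.7, -4], 1.18, 1],
    [[25.3, 53.7, -4], 1.18, 1],
    [[25.3, 53.7, -4], 1.18, 1],
    [[25.3, 53.7, -4], 1.18, 1],
    [[25.3, 53.7, -4], 1.18, 1],
    [[25.3, 53.7, -4], 1.18, 1],
    [[25.3, 53.7, -4], 1.18, 1],
    [[25.3, 53.7, -4], 1.18, 1],
    [[25.3, 53.7, -4], 1.18, 1],
    [[25.3, 53.7, -4], 1.18, 1],
    [[25.3, 53.7, -4], 1.18, 1],
    [[25.3, 53.7, -4], 1.18, 1],
    [[25.3, 53.7, -4], 1.18, 1],
    [[25.3, 53.7, -4], 1.18, 1],
    [[25.3, 53.7, -4], 1.18, 1],
    [[25.3, 53.7, -4], 1.18, 1],
    [[25.3, 53.7, -4], 1.18, 1],
    [[25.3, 53.7, -4], 1.18, 1],
    [[25.3, 53.7, -6.6], 1.18, 1],
    [[25.3, 53.7, -6.6], 1.18, 1],
  ],
)

```text
clock: 3.27
tool_pos: [0.4631, -0.1045, 0.1369]
orientation: [179.7, 0.0, -94.2]
force: [-1.1, 0.2, -0.2]
opening: 0.0005
gripper_force: 0.0
```

```bash
python3 - <<'E'
from h import *
o=ctrl.get_obs(); print({k:np.round(o[k],4) for k in("clock","tool_pos","orientation","force","opening")})
out=[]
for n,(r,c) in dict(top=(175,295),side=(100,245)).items():
    p=ctrl.snapshot(n); k=4; im=cv2.resize(p["img"][r:r+130,c:c+100],None,fx=k,fy=k,interpolation=2)[...,::-1].copy()
    e=(proj(p,np.array(o["tool_pos"])-[0,0,.017])-[c,r]+.5)*k; cv2.circle(im,tuple(int(v) for v in e),3,(0,0,255),-1); out.append(im)
cv2.imwrite("pics/a1.png",np.hstack(out))
E
```

```text
{'clock': np.float64(3.2667), 'tool_pos': array([ 0.4631, -0.1045,  0.1369]), 'orientation': array([ 1.797449e+02,  1.210000e-02, -9.416380e+01]), 'force': array([-1.0902,  0.2211, -0.2134]), 'opening': np.float64(0.0005)}
```

View pics/a1.png

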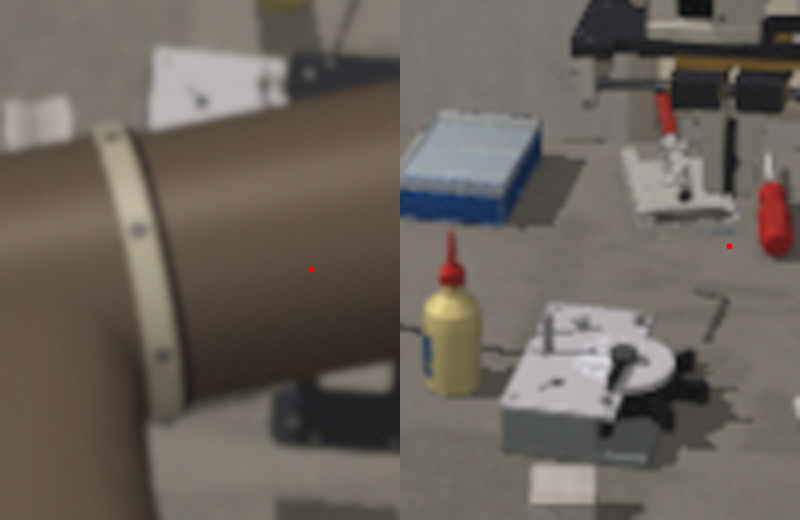

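The top view is blocked by the arm. In the side view the counter is clear, and the gripper is at upper right. Its tip is unclear: a dark sliver ends at (729,192), but the tip should be at (729,246). I'll look closer.

```bash
python3 - <<'E'
from h import *
p=ctrl.snapshot("side"); o=ctrl.get_obs(); print(o["tool_pos"],o["clock"]); t=np.array(o["tool_pos"]); print(proj(p,t),proj(p,t-[0,0,.017]))
r,c=60,255
cv2.imwrite("pics/a2.png",cv2.resize(p["img"][r:r+120,c:c+140],None,fx=5,fy=5,interpolation=2)[...,::-1])
E
```

```text
[ 0.46557237 -0.10455023  0.14043567] 3.4167
[326.14298219 153.96476628] [325.93322661 159.88861061]
```

View pics/a2.png

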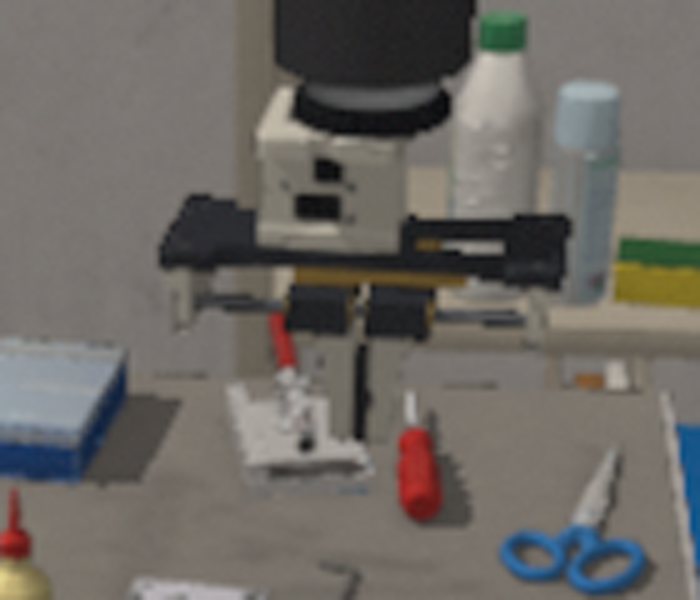

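The fingers are taupe, with dark pads ending at crop (361,438). That looks about 30 mm higher than the TCP reading implies. I'll go down part way and check.

Call:
apply_moves(
  commands=[
    [[0.1, 0.1, -2], 0, 1],
    [[0.1, 0.1, -4], 0, 1],
    [[0.1, 0.1, -6], 0, 1],
    [[0.1, 0.1, -7], 0, 1],
    [[0.1, 0.1, -7], 0, 1],
    [[0.1, 0.1, -7], 0, 1],
  ],
)

```text
clock: 3.92
tool_pos: [0.4672, -0.103, 0.0706]
orientation: [-180.0, -0.0, -94.0]
force: [0.1, 0.5, 0.1]
opening: 0.0004
gripper_force: 0.0
```

```bash
cat > v.py <<'E'
from h import *
import sys
p=ctrl.snapshot("side"); o=ctrl.get_obs(); print(o["tool_pos"],o["clock"],np.round(o["force"],2)); t=np.array(o["tool_pos"])
r,c=125,255; k=6
im=cv2.resize(p["img"][r:r+95,c:c+125],None,fx=k,fy=k,interpolation=2)[...,::-1].copy()
for z in (0,.017,.017+t[2]*0+0): 
    e=(proj(p,t-[0,0,z])-[c,r]+.5)*k; cv2.circle(im,tuple(int(v) for v in e),3,(0,0,255),1)
cv2.imwrite(f"pics/{sys.argv[1]}.png",im)
E
python3 v.py a3
```

```text
[ 0.46767259 -0.1028232   0.07105054] 3.9667 [0.34 0.08 0.47]
```

View pics/a3.png

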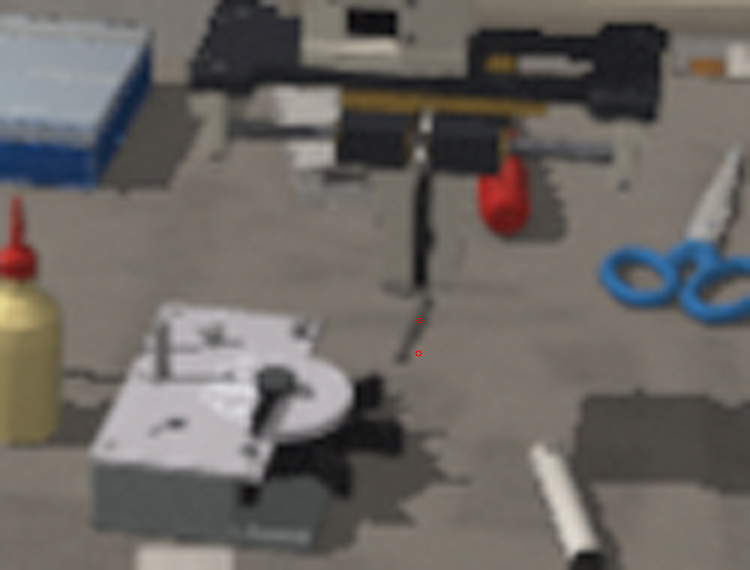

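```bash
python3 - <<'E'
from h import *
p=ctrl.snapshot("side")
g=lambda u,v,z=0:onz(p,(u/6+255-.5,v/6+125-.5),z).round(3)
print("shadow",g(660,395),g(660,480),g(585,440))
q=[.5316,-.0876,-.069]
print("gap px",(proj(p,W(q,L["front_gap"]))-[255,125]+.5)*6,"tooth",(proj(p,W(q,L["front_tooth"]))-[255,125]+.5)*6)
t=np.array([.4677,-.1028,.054])
for dz,dy in((.03,0),(0,-.05),(.015,-.025)): print(dz,dy,(proj(p,t+[0,dy,dz])-[255,125]+.5)*6)
# body width check: knuckle/bars
print(cv2.__version__, ctrl.search_frame(p,"front_tooth")[:2])
t2=ctrl.snapshot("top"); cv2.imwrite("pics/t2.png",cv2.resize(t2["img"][160:290,290:440],None,fx=5,fy=5,interpolation=2)[...,::-1])
for z in(.054,.12,.15): print(z,(proj(t2,[.4677,-.1028,z])-[290,160]+.5)*5)
E
```

```text
shadow [ 0.356 -0.169  0.   ] [ 0.358 -0.094  0.   ] [ 0.391 -0.125  0.   ]
gap px [384.31555923 412.36646423] tooth [387.3553181  435.87944097]
0.03 0 [420.69870544 294.44409787]
0 -0.05 [424.19184642 299.63798412]
0.015 -0.025 [422.48483523 297.09986099]
4.12.0 [{'at': [295.2, 198.2], 'score': 0.79}, {'at': [343.4, 314.4], 'score': 0.75}]
0.054 [386.5110306  409.86732891]
0.12 [410.33994904 401.49519989]
0.15 [422.21409732 397.32329836]
```

View pics/t2.png

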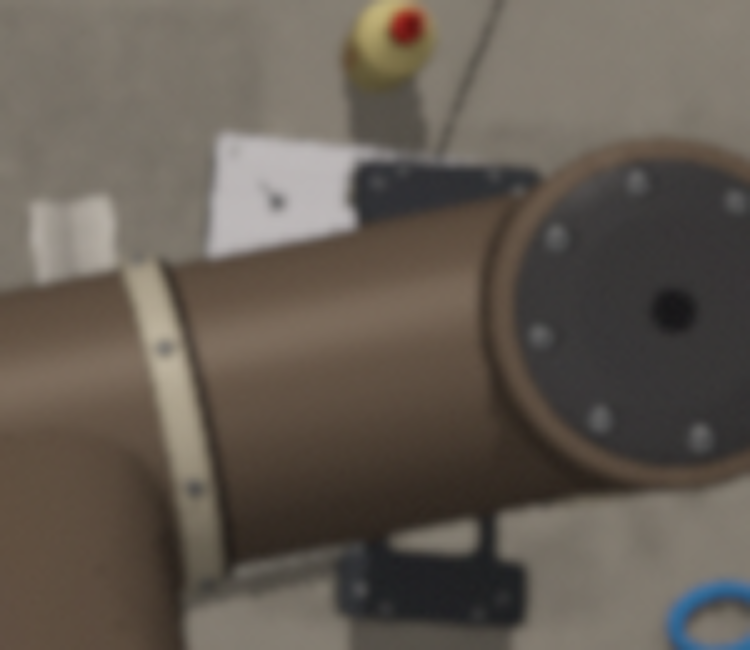

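Call:
apply_moves(
  commands=[
    [[0, 0, -1], 0, 1],
    [[0, 0, -2], 0, 1],
    [[0, 0, -2.8], 0, 1],
    [[0, 0, -3.4], 0, 1],
    [[0, 0, -3.4], 0, 1],
    [[0, 0, -3.4], 0, 1],
  ],
)

```text
clock: 4.62
tool_pos: [0.4668, -0.1026, 0.0359]
orientation: [180.0, -0.0, -94.0]
force: [0.0, -0.9, 0.1]
opening: 0.0
gripper_force: 0.0
```

```bash
python3 v.py a4
```

```text
[ 0.46707419 -0.10254557  0.0361557 ] 4.6667 [ 0.73 -0.25  0.42]
```

View pics/a4.png

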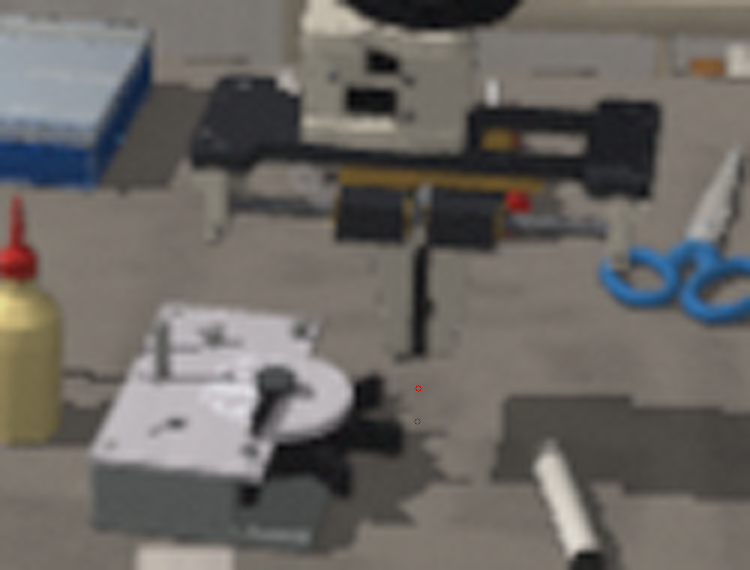

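The visible tip is at row 352, against 421 from the readings. The position of the body's shadow agrees too: the tool sits about 30 mm higher than reported, with x and y correct. I'll go down in small steps while watching the force.

Call:
apply_moves(
  commands=[
    [[0, 0, -0.4], 0, 1],
    [[0, 0, -0.8], 0, 1],
    [[0, 0, -1.2], 0, 1],
    [[0, 0, -1.6], 0, 1],
    [[0, 0, -1.6], 0, 1],
  ],
)

```text
clock: 5.08
tool_pos: [0.4662, -0.1026, 0.019]
orientation: [179.9, -0.0, -94.0]
force: [0.8, 0.1, -0.1]
opening: 0.0004
gripper_force: 0.0
```

Call:
apply_moves(
  commands=[
    [[0, 0, -0.3], 0, 1],
    [[0, 0, -0.6], 0, 1],
    [[0, 0, -0.6], 0, 1],
  ],
)

```text
clock: 5.33
tool_pos: [0.4665, -0.1026, 0.0133]
orientation: [180.0, -0.0, -94.0]
force: [0.0, 0.3, -0.1]
opening: 0.0007
gripper_force: 0.0
```

Call:
apply_moves(
  commands=[
    [[0, 0, -0.3], 0, 1],
    [[0, 0, -0.6], 0, 1],
    [[0, 0, -0.9], 0, 1],
    [[0, 0, -0.9], 0, 1],
    [[0, 0, -0.9], 0, 1],
  ],
)

```text
clock: 5.75
tool_pos: [0.4666, -0.1026, 0.0046]
orientation: [180.0, -0.0, -94.0]
force: [0.5, 0.3, -0.3]
opening: 0.0
gripper_force: 0.0
```

```bash
python3 v.py a5
```

```text
[ 0.46678842 -0.10258882  0.00479456] 5.8 [ 0.44 -0.08  0.59]
```

View pics/a5.png

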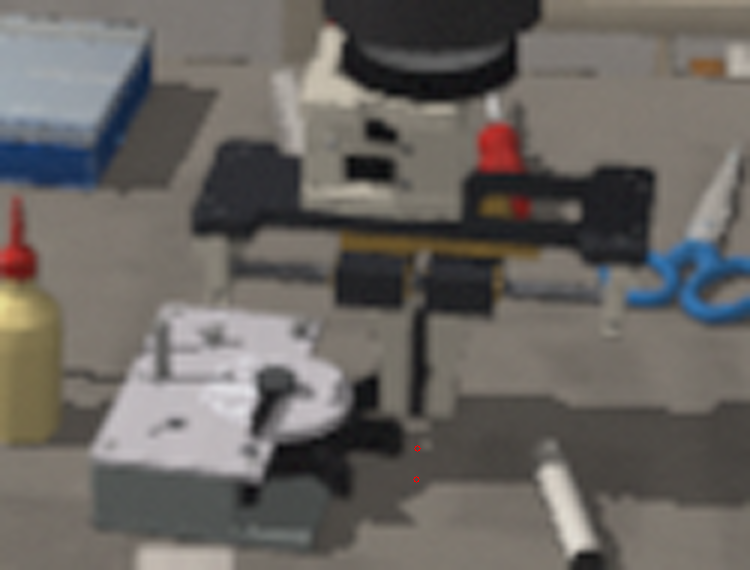

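The tip is now at about z = 0.019, in the gap right of the front tooth (tooth end at (400,437), finger inner edge at column 383). I'll move 4 mm inward and push slowly to the counter's +y.

Call:
apply_moves(
  commands=[
    [[0.2, 0, -0.1], 0, 1],
    [[0.4, 0, -0.1], 0, 1],
    [[0.4, 0.3, -0.1], 0, 1],
    [[0.4, 0.6, -0.1], 0, 1],
    [[0.4, 0.8, -0.1], 0, 1],
    [[0.5, 1.0, -0.1], 0, 1],
    [[0.5, 1.2, -0.1], 0, 1],
    [[0.5, 1.4, -0.1], 0, 1],
    [[0.5, 1.6, -0.1], 0, 1],
    [[0.5, 1.8, -0.1], 0, 1],
    [[0.5, 2.0, -0.1], 0, 1],
    [[0.6, 2.2, -0.1], 0, 1],
    [[0.6, 2.4, -0.1], 0, 1],
    [[0.6, 2.6, -0.1], 0, 1],
    [[0.6, 2.8, -0.1], 0, 1],
  ],
)

```text
clock: 7.05
tool_pos: [0.4728, -0.0742, 0.0038]
orientation: [180.0, 0.0, -94.0]
force: [0.7, -1.1, -1.2]
opening: 0.0007
gripper_force: 0.1
```

```bash
cat > m.py <<'E'
from h import *
o=ctrl.get_obs(); print(np.round(o["tool_pos"],4),o["clock"],np.round(o["force"],2))
q=[.5316,-.0876,-.069]; p=ctrl.snapshot("side")
for k in("pointer_tip","pivot"): print(k,[(np.round(r["at"],1).tolist(),round(r["score"],2)) for r in ctrl.spot_point(p,k)[:3]])
for a in(0,.4,.785,1.2,1.571,2.356): print(a,proj(p,W(q,(.046*np.sin(a),.046*np.cos(a),.0445))).round(1))
E
python3 m.py
```

```text
[ 0.4728 -0.0742  0.0038] 7.05 [ 0.75 -1.06 -1.24]
pointer_tip [([287.3, 196.2], 0.79), ([331.4, 262.9], 0.79)]
pivot [([337.2, 253.6], 0.81), ([300.4, 186.3], 0.75)]
0 [297.  197.2]
0.4 [290.4 195.9]
0.785 [285.6 193.5]
1.2 [282.9 190.1]
1.571 [282.9 186.9]
2.356 [290.  181.3]
```

Call:
apply_moves(
  commands=[
    [[0, 0.2, 0], 0, 1],
    [[0, 0.4, 0], 0, 1],
    [[0, 0.6, 0], 0, 1],
    [[0, 0.8, 0], 0, 1],
    [[0.1, 1.0, 0], 0, 1],
    [[0.1, 1.2, 0], 0, 1],
    [[0.1, 1.2, 0], 0, 1],
  ],
)

```text
clock: 7.78
tool_pos: [0.4738, -0.0623, 0.0038]
orientation: [180.0, -0.0, -94.0]
force: [-2.0, 0.1, 0.2]
opening: 0.0004
gripper_force: 0.0
```

```bash
python3 m.py
```

```text
[ 0.4738 -0.0623  0.0038] 7.7833 [-1.99  0.1   0.2 ]
pointer_tip [([331.8, 264.8], 0.84), ([288.6, 193.5], 0.61), ([352.5, 217.2], 0.48)]
pivot [([335.4, 257.6], 0.64)]
0 [297.  197.2]
0.4 [290.4 195.9]
0.785 [285.6 193.5]
1.2 [282.9 190.1]
1.571 [282.9 186.9]
2.356 [290.  181.3]
```

One click is done (tip at (288.6,193.5), about 0.785). Now lift, go back and lower for the second.

Call:
apply_moves(
  commands=[
    [[0, 0, 1.2], 0, 1],
    [[0, 0, 2.4], 0, 1],
    [[0, 0, 3.6], 0, 1],
    [[0, 0, 3.6], 0, 1],
    [[-0.1, -1.3, 3.6], 0, 1],
    [[-0.2, -2.6, 3.6], 0, 1],
    [[-0.3, -4, 3.6], 0, 1],
    [[-0.3, -4, 3.6], 0, 1],
    [[-0.3, -4, 3.6], 0, 1],
    [[-0.3, -4, 2.6], 0, 1],
    [[-0.3, -4, 1.6], 0, 1],
    [[-0.3, -4, 0.8], 0, 1],
    [[-0.3, -4, 0], 0, 1],
    [[-0.3, -4, 0], 0, 1],
  ],
)

```text
clock: 9.1
tool_pos: [0.4697, -0.1024, 0.0023]
orientation: [179.9, -0.0, -94.0]
force: [1.2, -0.8, 0.3]
opening: 0.0002
gripper_force: 0.0
```

```bash
python3 m.py
```

```text
[ 0.4697 -0.1024  0.0023] 9.1 [ 1.24 -0.84  0.29]
pointer_tip [([327.4, 263.1], 0.72), ([286.8, 192.1], 0.69), ([256.3, 196.5], 0.2)]
pivot [([300.0, 187.5], 0.66), ([333.7, 256.3], 0.59), ([301.9, 200.8], 0.28)]
0 [297.  197.2]
0.4 [290.4 195.9]
0.785 [285.6 193.5]
1.2 [282.9 190.1]
1.571 [282.9 186.9]
2.356 [290.  181.3]
```

Hand unchanged at about 0.785. Second click:

Call:
apply_moves(
  commands=[
    [[0, 0.3, 0.1], 0, 1],
    [[0, 0.6, 0.1], 0, 1],
    [[0.1, 0.8, 0.1], 0, 1],
    [[0.1, 1.0, 0.1], 0, 1],
    [[0.1, 1.2, 0.1], 0, 1],
    [[0.1, 1.4, 0.1], 0, 1],
    [[0.1, 1.6, 0.1], 0, 1],
    [[0.1, 1.8, 0.1], 0, 1],
    [[0.1, 2.0, 0.1], 0, 1],
    [[0.2, 2.3, 0.1], 0, 1],
    [[0.2, 2.5, 0.1], 0, 1],
    [[0.2, 2.7, 0.1], 0, 1],
    [[0.2, 2.9, 0.1], 0, 1],
    [[0.2, 3.1, 0.1], 0, 1],
    [[0.2, 3.3, 0.1], 0, 1],
    [[0.3, 3.5, 0.1], 0, 1],
    [[0.3, 3.7, 0.1], 0, 1],
    [[0.3, 3.9, 0.1], 0, 1],
    [[0.3, 4.0, 0.1], 0, 1],
    [[0.3, 4.0, 0.1], 0, 1],
  ],
)

```text
clock: 10.92
tool_pos: [0.4738, -0.0624, 0.0049]
orientation: [180.0, -0.0, -94.0]
force: [0.3, -0.3, -0.5]
opening: 0.0007
gripper_force: 0.0
```

Call:
apply_moves(
  commands=[
    [[0, 0, 1.2], 0, 1],
    [[0, 0, 2.4], 0, 1],
    [[0, 0, 4], 0, 1],
    [[0, 0, 7], 0, 1],
    [[0, 0, 10], 0, 1],
    [[0, 0, 13], 0, 1],
    [[0, -4, 14], 0, 1],
    [[0, -8, 14], 0, 1],
    [[0, -12, 14], 0, 1],
    [[0, -16, 14], 0, 1],
    [[0, -20, 14], 0, 1],
    [[0, -24, 14], 0, 1],
    [[0, -28, 14], 0, 1],
    [[0, -28, 14], 0, 1],
    [[0, -28, 14], 0, 1],
    [[0, -28, 14], 0, 1],
  ],
)

```text
clock: 12.25
tool_pos: [0.4732, -0.3426, 0.1443]
orientation: [179.9, 0.0, -94.1]
force: [-0.2, 0.7, 0.0]
opening: -0.0
gripper_force: 0.0
```

```bash
python3 m.py; python3 - <<'E'
from h import *
out=[]
for n,(r,c) in dict(top=(175,295),side=(140,245)).items():
    out.append(cv2.resize(ctrl.snapshot(n)["img"][r:r+110,c:c+100],None,fx=4,fy=4,interpolation=2)[...,::-1])
cv2.imwrite("pics/end.png",np.hstack(out))
E
```

```text
[ 0.4732 -0.3426  0.1443] 12.25 [-0.17  0.71  0.02]
pointer_tip [([285.0, 189.5], 0.83), ([330.3, 263.7], 0.62), ([319.9, 178.4], 0.52)]
pivot [([336.6, 256.1], 0.58), ([300.2, 186.2], 0.48)]
0 [297.  197.2]
0.4 [290.4 195.9]
0.785 [285.6 193.5]
1.2 [282.9 190.1]
1.571 [282.9 186.9]
2.356 [290.  181.3]
```

View pics/end.png

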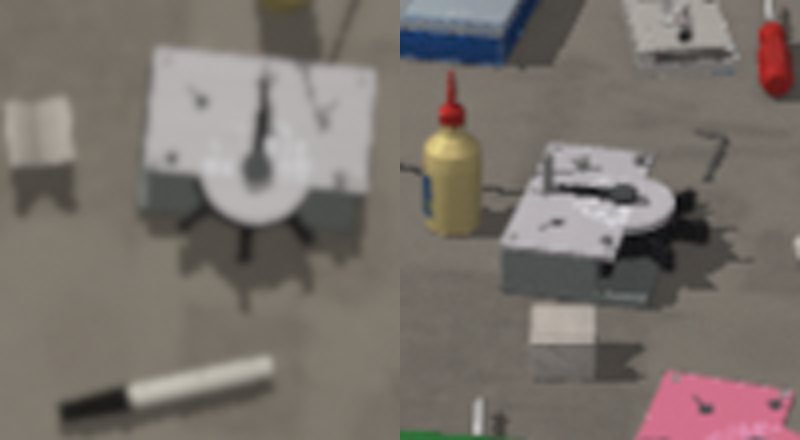

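The hand points straight at the tall back peg (top crop (265,75), side crop (548,175)). A tooth rests at the front, and the things round the counter are where they were.

```bash
python3 -c "
from plant import ctrl
print(ctrl.close_job())"
```

```text
the job is handed in; nothing more can be done
None
```

I turned the thumbwheel two clicks clockwise, so the black hand points straight at the tall peg at the back; the other things were left in place and the job was handed in at about 12.5 s of the 48 s.

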